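Empty the blue ball hopper through its slide gate

ROBOT

A 6-joint arm with a two-finger parallel gripper is mounted at the origin on the work surface. World frame = base frame: x ahead of the robot, y to its left, z up, the work surface at z = 0. Lengths are in m, angles in rad, forces in N, time in s.
With the tool pointing down it reaches from about 0.275 to 0.725 m from the base axis. Payload 15.9 kg.
Tool frame: the origin (TCP) lies midway between the tips of the shut fingers; the grasp point (between the pads) lies 19 mm behind it; z points along the fingers, x is the direction in which the jaws open and shut, and the axes are right-handed (so a half turn about z gives the same grasp; the last joint's range is limited). The gripper opens to 85 mm and grips with 20 to 120 N. Pads are 22 mm wide; open, the fingers measure 114 mm over their backs; the gripper's body (76 mm by 85 mm) begins 54 mm behind the grasp point. The pads swing forward as they close: fully open they stand 13 mm farther back than shut.
Start: joints at [-1.147, 0.213, -0.034, 1.323, 0, 1.571], TCP at [0.206, -0.456, 0.231] pointing down, gripper open.
Joint ranges: [-2.98, 2.98], [-0.74, 1.72], [-1.14, 1.35], [-2.1, 2.04], [-1.57, 1.44], [-3.14, 3.14]. Speed limits (rad/s): [1.89, 1.89, 2.39, 2.57, 3.14, 3.14].

INTERFACE

Orientations are given as a 3x3 rotation matrix whose columns are the frame's x, y, z axes.
In Python, from cell import arm gives the robot as it stands.
- The arm moves only by the tool jog_arm, never from a script. Its argument "increments" is a list of rows, each a list of 2 entries, a list of its own where there are three numbers: the shift along the tool's x, y, z each as a share of 25 mm, from -1 to 1, then the turn, a rotation vector about the tool's x, y, z each as a share of 4 degrees, from -1 to 1. A call has 1 to 8 rows; each row shifts and turns the commanded pose from where the row before left it, along the tool's axes as they then stand; what a row does not reach is not made up. A row lasts 1/12 s, in which the tool goes at most 41.7 mm and 7.16 degrees, less where a joint would pass 70% of its speed; a pose out of reach is approached as far as the arm can. A call with a number of a shift or a turn outside -1 to 1 is refused whole. A call with a gripper value outside its range is refused whole. "grip" is the closure, from 0 (fully open) to 1 (shut), set as the call begins (left out, the last holds). The fingers move at their own pace and stop on an object; "force" is the grip in N (left out, the last holds). Time passes only in rows, so rows that do not move let the fingers close. It gives the time, the measured TCP pose, the force and the opening at its end, in the units of the state.
- arm.state(): the state, without advancing time (a new reading comes with each control period).
- arm.snapshot(name): name is "scene" or "top"; returns the picture (480x640x3 uint8, red, green, blue); there is no depth.
- arm.camera_info(name): a dict with "fx", "fy", "cx", "cy" (pixels), "k1" (the pictures are not rectified: a ray, as slopes to the right and down, at radius r is drawn at 1 + k1 r^2 times it, then the intrinsics apply), "R" (3x3) and "t" (3): a world point X has camera coordinates R X + t. Camera axes: x right, y down, z forward; pixel columns grow to the right and rows downward; lengths in m; the calibration is good to about 2 mm. A picture is of the moment at which its call begins. camera_info takes no time and is no camera call.
- arm.close_job(): hands the job in, once; it reports no verdict.
The state is a dict: "time": time; "joint_positions": joint angles; "dq": joint speeds; "tau": joint torques, N m; "position": TCP position; "orientation": TCP orientation; "force": force on the tool from outside, world axes, zero at the start; "ft_torque": the same for the moment, N m; "opening": finger opening in m.
Only numpy, scipy, OpenCV 4.12 (cv2) and the standard library are available. Lean on these libraries where they do the work, as an engineer would, in place of code of your own. Each camera call takes 0.05 s, during which the arm holds its last target. There are 200 camera calls.

TASK

On the school workshop bench, pull out the slide gate of the blue hopper so that all three wooden balls in it drop into the grey tray beneath, then push the gate fully shut again and let go. Leave the gate of the yellow hopper shut.

Things in the scene. Friction and masses are not known exactly. Their poses are not given: they have to be found in the camera images.
- handle_blue (a point): Grip point of the blue hopper's gate handle: an upright red block, 16 mm along the slide, 20 mm across, 50 mm tall, on the end of a flat steel gate (68 mm wide, top 110 mm above the bench). The point lies on the block's centre line, 20 mm below its top, 140 mm above the bench. x: level, along the slide, from handle to hopper (pull along -x to open); y: level, across; z: up.
- hopper_blue: Blue hopper on the bench, fixed: 200 mm tall, 166 mm wide, 100 mm deep, open top, clear rear window. Origin: centre of its underside; the shut handle stands 150 mm from it along its -x. A like yellow hopper with two black balls stands beside it, either way round.
- gate_blue (a joint): How far the blue hopper's gate is out, in m: 0 fully shut, 0.08 its end stop. About 2 N of friction; it stays where it is left. It may start up to 6 mm out, outlet still covered. The 68 mm square outlet is fully clear from 0.076; balls begin to drop at about 0.03 to 0.04.
- gate_yellow (a joint): The same for the yellow hopper's gate (same build and handle), which starts shut and must be left so.
- tray_blue: Loose grey open tray, 170 x 130 x 45 mm, walls 4 mm, 0.5 kg, lying under the blue hopper between its side panels. Origin: centre of its underside; x along its 170 mm side, z up. It already lies where it is needed.
- ball1_center (a point): Centre of one of the three pale wooden balls, 30 mm in diameter, that start in the blue hopper, on its gate.
- ball2_center (a point): Centre of one of the three pale wooden balls, 30 mm in diameter, that start in the blue hopper, on its gate.
- ball3_center (a point): Centre of one of the three pale wooden balls, 30 mm in diameter, that start in the blue hopper, on its gate.
Things that resemble listed ones, but are neither listed nor needed, are in the scene too. What is shaped like the part that bears ball2_center but red is not meant.

How it is judged:
By the outcome, as a careful person would: the job done as asked, in the order asked, and still so for the second after the job is handed in, with the robot touching nothing.
It also fails if it takes over 35 s, if anything falls off the work surface, if the arm or the gripper's body presses on something with over 40 N, if the wrist force passes 120 N, or if a joint passes its speed limit or range.

## Working session

There is one attempt and no reset: what is moved stays moved. The work goes in short steps, Python scripts to look and compute and a tool call to move; the robot and the scene stay as the last step left them, time stands still between calls to the robot, and variables do not carry over. Pictures are saved under pics/ and viewed, about 8 in all and at most 12, crops included, and the job is handed in when it is done.

Besides the shell and the picture viewer there is one more tool, called by a JSON object that holds its "api" and its "payload", one argument or row to a line. jog_arm: Moves the arm, as the interface text tells. Its arguments: {"type":"object","properties":{"increments":{"type":"array"},"grip":{"type":"number"},"force":{"type":"number"}},"required":["increments"]}

```bash
mkdir -p pics; ls; python3 - <<'E'
from cell import arm
import cv2
for n in("scene","top"):
    cv2.imwrite(f"pics/{n}0.png",arm.snapshot(n)[:,:,::-1]); print(n,arm.camera_info(n))
s=arm.state();print(s["time"],s["position"],s["orientation"],s["opening"])
E
```

```text
pics
scene {'fx': 498.007296980668, 'fy': 498.007296980668, 'cx': 323.3069041769227, 'cy': 233.5491064308486, 'k1': -0.14155130037705307, 'R': array([[ 9.64083877e-01,  2.65596237e-01,  9.57175511e-04],
       [ 2.53692386e-01, -9.19795406e-01, -2.99360294e-01],
       [-7.86285618e-02,  2.88851261e-01, -9.54139664e-01]]), 't': array([-0.63039133, -0.2194269 ,  0.94875111])}
top {'fx': 481.2085106275032, 'fy': 481.2085106275032, 'cx': 311.27283095293035, 'cy': 247.9242202237256, 'k1': 0.00847552514297623, 'R': array([[ 0.01083611, -0.99959847, -0.02618148],
       [-0.99673009, -0.00870093, -0.0803332 ],
       [ 0.08007314,  0.02696637, -0.99642416]]), 't': array([-0.0735129 ,  0.69024966,  0.86787864])}
0.1 [ 0.20548292 -0.45547248  0.23085244] [[ 4.11206590e-01 -9.11542073e-01 -4.35657634e-04]
 [-9.11541559e-01 -4.11206821e-01  9.67960069e-04]
 [-1.06148172e-03 -9.11520334e-07 -9.99999437e-01]] 0.08485338606446745
```

View pics/scene0.png

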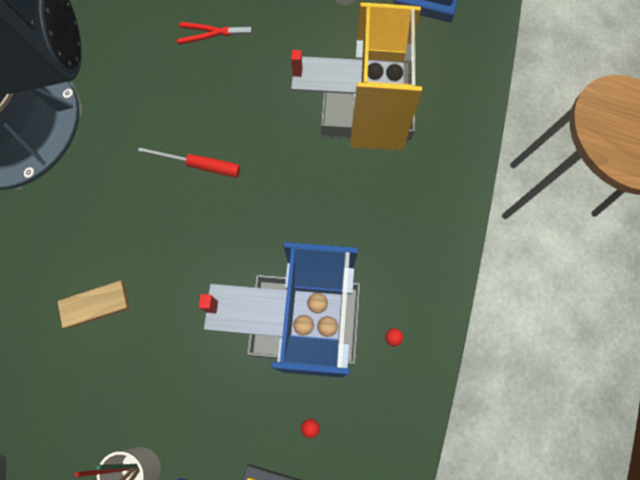

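View pics/top0.png

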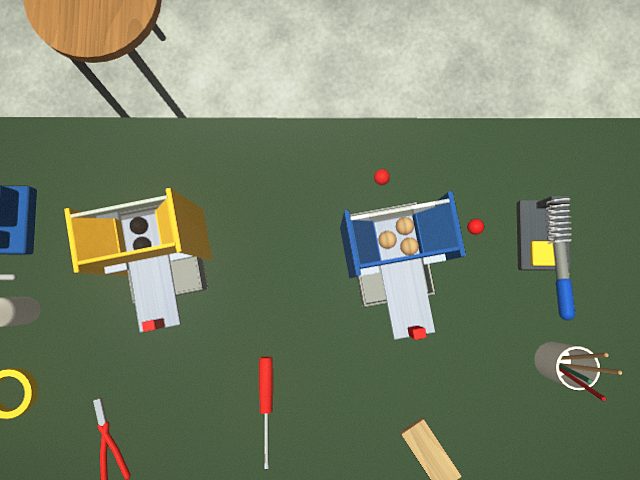

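The top picture has two candidates: a red handle at (417,333) on the gate of the blue hopper at (400,235), which holds three pale balls, and a red handle at (152,325) on the yellow hopper with black balls. The blue hopper's handle at (417,333), at (206,302) in the scene view, is the one meant. The red loose balls, pliers and screwdriver are distractors. Next I'll measure the handle and the slide axis, and confirm in a crop.

```bash
cat > h.py <<'E'
from cell import arm
import cv2, numpy as np
def ray(n,uv):
    c=arm.camera_info(n);K=np.array([[c["fx"],0,c["cx"]],[0,c["fy"],c["cy"]],[0,0,1]])
    p=cv2.undistortPoints(np.array(uv,float).reshape(-1,1,2),K,np.array([c["k1"],0,0,0.])).reshape(-1,2)
    d=np.c_[p,np.ones(len(p))]@c["R"]; return -c["R"].T@c["t"],d
def plane(n,uv,z):
    o,d=ray(n,uv); return o+d*((z-o[2])/d[:,2:])
def red(im,box,vmin=60):
    x0,y0,x1,y1=box;h=cv2.cvtColor(im[y0:y1,x0:x1],cv2.COLOR_RGB2HSV)
    m=((h[...,0]<8)|(h[...,0]>172))&(h[...,1]>150)&(h[...,2]>vmin)
    return m,h
E
python3 - <<'E'
from h import *
crops=[]
for n,b in(("top",(400,318,435,345)),("scene",(190,285,225,320))):
    im=cv2.imread(f"pics/{n}0.png")[:,:,::-1]
    m,h=red(im,b);v=h[...,2][m];print(n,"V pct",np.percentile(v,[5,25,50,75,95]),m.sum())
    t,_=cv2.threshold(v.astype(np.uint8).reshape(-1,1),0,255,cv2.THRESH_OTSU)
    for nm,mm in(("all",m),("bright",m&(h[...,2]>t))):
        y,x=np.nonzero(mm);c=(x.mean()+b[0],y.mean()+b[1])
        r=cv2.minAreaRect(np.c_[x,y].astype(np.float32))
        print(nm,t,c,mm.sum(),r,plane(n,[c],.16).round(4),plane(n,[c],.14).round(4))
    cb=(340,185,470,345) if n=="top" else (190,235,370,385)
    x0,y0,x1,y1=cb;crops.append(cv2.resize(im[y0:y1,x0:x1,::-1],None,fx=3,fy=3,interpolation=cv2.INTER_CUBIC)[:450,:400 if n=="top" else 540])
crops=[cv2.resize(c,(400,int(c.shape[0]*400/c.shape[1]))) for c in crops]
H=min(600,max(c.shape[0] for c in crops));out=np.zeros((H,800,3),np.uint8)
for i,c in enumerate(crops): out[:c.shape[0],i*400:i*400+400]=c[:H]
cv2.imwrite("pics/crop1.png",out)
# gate edges in top view
im=cv2.imread("pics/top0.png")[:,:,::-1].astype(int)
L=[];R=[]
for y in range(275,322,3):
    row=im[y,370:445].sum(1)/3; ok=np.nonzero((row>140)&(im[y,370:445,2]>im[y,370:445,0]))[0]
    L.append((370+ok.min()-.5,y));R.append((370+ok.max()+.5,y))
for e in(L,R):
    P=plane("top",e,.11)[:,:2];vx,vy,x0,y0=cv2.fitLine(P.astype(np.float32),cv2.DIST_HUBER,0,.01,.01).ravel();s=np.sign(vx)
    print("edge ang",np.degrees(np.arctan2(vy*s,vx*s)),x0,y0)
print(np.linalg.norm(plane("top",L,.11)-plane("top",R,.11),axis=1).round(4))
E
```

```text
top V pct [ 92.6 112.  252.  255.  255. ] 197
all 175.0 (np.float64(416.8020304568528), np.float64(332.3553299492386)) 197 ((16.865386962890625, 14.326923370361328), (13.139781951904297, 16.86598777770996), 78.69007110595703) [[ 0.5504 -0.2354  0.16  ]] [[ 0.5486 -0.2392  0.14  ]]
bright 175.0 (np.float64(419.0692307692308), np.float64(333.2307692307692)) 130 ((19.230770111083984, 15.15384578704834), (10.59027099609375, 12.159200668334961), 78.69007110595703) [[ 0.5491 -0.2388  0.16  ]] [[ 0.5473 -0.2427  0.14  ]]
scene V pct [120.75 201.75 237.   239.   242.  ] 176
all 176.0 (np.float64(205.04545454545453), np.float64(301.53977272727275)) 176 ((16.5, 17.5), (17.0, 15.0), 90.0) [[ 0.5501 -0.2414  0.16  ]] [[ 0.5446 -0.2394  0.14  ]]
bright 176.0 (np.float64(204.4758620689655), np.float64(300.6620689655172)) 145 ((14.5, 15.5), (13.0, 11.0), 90.0) [[ 0.5489 -0.2405  0.16  ]] [[ 0.5434 -0.2385  0.14  ]]
edge ang 11.282827 0.6026007 -0.19399257
edge ang 10.652464 0.59946704 -0.26438704
[0.0697 0.0714 0.0697 0.0696 0.0696 0.0695 0.0712 0.0695 0.0694 0.0694
 0.0693 0.0693 0.0693 0.0692 0.0692 0.0691]
```

View pics/crop1.png

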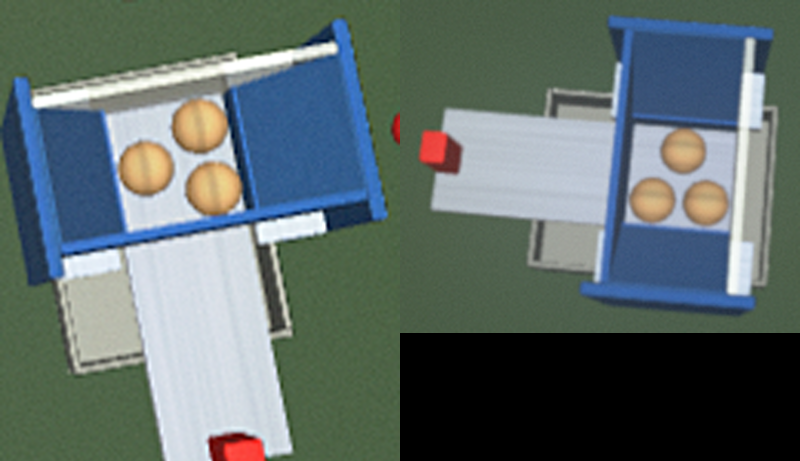

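Confirmed: the crop shows the blue hopper with three pale balls on its gate. The handle top is at about (0.549, -0.239) in both views, the slide angle is about 11°, and the gate measures 69 mm wide against the 68 mm given. I'll grip with the jaws along the slide, moving first and then turning.

{"api": "jog_arm", "payload": {
  "increments": [
    [[-0.14,-1,0],[0,0,0]],
    [[-0.14,-1,0],[0,0,0]],
    [[-0.14,-1,0],[0,0,0]],
    [[-0.14,-1,0],[0,0,0]],
    [[-0.14,-1,0],[0,0,0]],
    [[-0.14,-1,0],[0,0,0]],
    [[-0.14,-1,0],[0,0,0]],
    [[-0.14,-1,0],[0,0,0]]
  ],
  "grip": 0
}}

```text
time: 0.77
position: [0.3772, -0.347, 0.2311]
orientation: [[0.411, -0.912, -0.0], [-0.912, -0.411, 0.0], [-0.0, 0.0, -1.0]]
force: [-0.0, -0.2, 0.6]
opening: 0.0853
```

{"api": "jog_arm", "payload": {
  "increments": [
    [[-0.14,-1,0],[0,0,0]],
    [[-0.14,-1,0],[0,0,0]],
    [[-0.14,-1,0],[0,0,0]],
    [[-0.14,-1,0],[0,0,0]],
    [[-0.14,-1,0],[0,0,0]],
    [[-0.14,-1,0],[0,0,0]],
    [[-0.14,-1,0],[0,0,0]],
    [[-0.14,-1,0],[0,0,0]]
  ]
}}

```text
time: 1.43
position: [0.548, -0.2393, 0.2309]
orientation: [[0.411, -0.911, -0.001], [-0.911, -0.411, 0.0], [-0.001, 0.0, -1.0]]
force: [0.1, 0.3, 0.4]
opening: 0.0856
```

{"api": "jog_arm", "payload": {
  "increments": [
    [[0,0,0],[0,0,-1]],
    [[0,0,0],[0,0,-1]],
    [[0,0,0],[0,0,-1]],
    [[0,0,0],[0,0,-1]],
    [[0,0,0],[0,0,-1]],
    [[0,0,0],[0,0,-1]],
    [[0,0,0],[0,0,-1]],
    [[0,0,0],[0,0,-1]]
  ]
}}

```text
time: 2.1
position: [0.547, -0.2401, 0.2309]
orientation: [[0.834, -0.552, -0.001], [-0.552, -0.834, 0.0], [-0.001, 0.0, -1.0]]
force: [0.3, -0.1, -0.2]
opening: 0.0856
```

{"api": "jog_arm", "payload": {
  "increments": [
    [[0,0,0],[0,0,-1]],
    [[0,0,0],[0,0,-1]],
    [[0,0,0],[0,0,-1]],
    [[0,0,0],[0,0,-1]],
    [[0,0,0],[0,0,-1]],
    [[0,0,0],[0,0,-1]],
    [[0,0,0],[0,0,-1]],
    [[0,0,0],[0,0,-1]]
  ]
}}

```text
time: 2.77
position: [0.547, -0.2402, 0.2309]
orientation: [[1.0, -0.027, -0.001], [-0.027, -1.0, 0.0], [-0.001, -0.0, -1.0]]
force: [0.0, 0.2, 0.0]
opening: 0.0851
```

{"api": "jog_arm", "payload": {
  "increments": [
    [[0,0,0],[0,0,-1]],
    [[0,0,0],[0,0,-1]],
    [[0,0,0],[0,0,-1]],
    [[0,0,0],[0,0,-0.2]],
    [[0,0,0],[0,0,0]]
  ]
}}

```text
time: 3.18
position: [0.5471, -0.2402, 0.231]
orientation: [[0.982, 0.191, -0.001], [0.191, -0.982, 0.0], [-0.0, -0.0, -1.0]]
force: [0.1, -0.2, 0.3]
opening: 0.0857
```

```bash
cat > d.py <<'E'
from h import *
s=arm.state();R=np.array(s["orientation"]);p=np.array(s["position"])
print(s["time"],p.round(4),"xang",np.degrees(np.arctan2(R[1,0],R[0,0])).round(2),"zaxis",R[:,2].round(4),s["joint_positions"],s["force"],s["opening"])
print("tool shift to (0.549,-.239,.121), shares",(R.T@(np.array([.549,-.239,.121])-p)/.025).round(3))
E
python3 d.py
```

```text
3.1833 [ 0.5471 -0.2402  0.231 ] xang 11.03 zaxis [-5.e-04  2.e-04 -1.e+00] [-4.13687893e-01  4.22195321e-01  2.53854096e-01  1.40301977e+00
 -2.49553358e-05  9.64561810e-01] [ 0.10404714 -0.17460722  0.33178754] 0.08573533039042609
tool shift to (0.549,-.239,.121), shares [ 0.087 -0.03   4.402]
```

{"api": "jog_arm", "payload": {
  "increments": [
    [[0.09,-0.03,0.8],[0,0,0]],
    [[0,0,0.8],[0,0,0]],
    [[0,0,0.8],[0,0,0]],
    [[0,0,0.8],[0,0,0]],
    [[0,0,0.8],[0,0,0]],
    [[0,0,0.4],[0,0,0]],
    [[0,0,0],[0,0,0]]
  ]
}}

```text
time: 3.77
position: [0.548, -0.2385, 0.1191]
orientation: [[0.982, 0.191, -0.003], [0.191, -0.982, 0.001], [-0.003, -0.002, -1.0]]
force: [0.4, 0.4, 0.0]
opening: 0.0853
```

{"api": "jog_arm", "payload": {
  "increments": [
    [[0,0,0],[0,0,0]],
    [[0,0,0],[0,0,0]],
    [[0,0,0],[0,0,0]],
    [[0,0,0],[0,0,0]],
    [[0,0,0],[0,0,0]],
    [[0,0,0],[0,0,0]],
    [[0,0,0],[0,0,0]],
    [[0,0,0],[0,0,0]]
  ],
  "grip": 1,
  "force": 30
}}

```text
time: 4.43
position: [0.5495, -0.2392, 0.1218]
orientation: [[0.981, 0.192, 0.001], [0.192, -0.981, -0.0], [0.001, 0.0, -1.0]]
force: [-1.7, -0.7, 6.0]
opening: 0.0155
```

```bash
python3 d.py; python3 - <<'E'
from h import *
a=arm.snapshot("top")[180:400,300:500,::-1];b=arm.snapshot("scene")[200:400,150:390,::-1]
a=cv2.resize(a,(400,440),interpolation=cv2.INTER_CUBIC);b=cv2.resize(b,(400,333),interpolation=cv2.INTER_CUBIC)
o=np.zeros((440,800,3),np.uint8);o[:,:400]=a;o[:333,400:]=b;cv2.imwrite("pics/grip.png",o)
E
```

```text
4.4333 [ 0.5495 -0.2392  0.1218] xang 11.07 zaxis [ 7.e-04 -3.e-04 -1.e+00] [-4.10520607e-01  4.55531191e-01  2.74795313e-02  1.14193707e+00
 -6.19703913e-06  9.67001589e-01] [-1.72074536 -0.66732317  5.9529748 ] 0.01554408844249482
tool shift to (0.549,-.239,.121), shares [-0.018 -0.01   0.033]
```

View pics/grip.png

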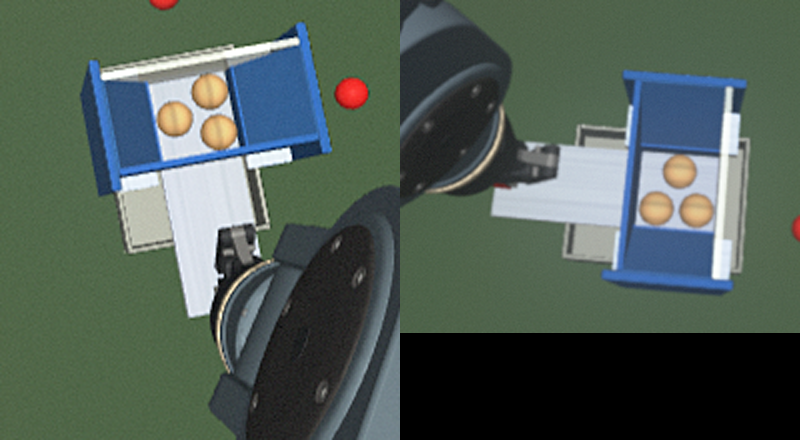

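The fingers closed to 15.5 mm on the 16 mm handle, and all three balls are still on the gate. Pulling.

{"api": "jog_arm", "payload": {
  "increments": [
    [[-0.5,0,0],[0,0,0]],
    [[-0.5,0,0],[0,0,0]],
    [[-0.5,0,0],[0,0,0]],
    [[-0.5,0,0],[0,0,0]],
    [[-0.5,0,0],[0,0,0]],
    [[-0.3,0,0],[0,0,0]],
    [[0,0,0],[0,0,0]],
    [[0,0,0],[0,0,0]]
  ]
}}

```text
time: 5.2
position: [0.4803, -0.2525, 0.1218]
orientation: [[0.981, 0.192, 0.0], [0.192, -0.981, 0.0], [0.0, -0.0, -1.0]]
force: [-2.3, 2.0, 8.6]
opening: 0.0154
```

{"api": "jog_arm", "payload": {
  "increments": [
    [[-0.08,0,0],[0,0,0]],
    [[-0.08,0,0],[0,0,0]],
    [[0,0,0],[0,0,0]]
  ]
}}

```text
time: 5.45
position: [0.4769, -0.2531, 0.1218]
orientation: [[0.981, 0.192, 0.001], [0.192, -0.981, 0.0], [0.001, 0.0, -1.0]]
force: [-1.8, 3.5, 8.3]
opening: 0.0154
```

{"api": "jog_arm", "payload": {
  "increments": [
    [[-0.08,0,0],[0,0,0]],
    [[-0.08,0,0],[0,0,0]],
    [[0,0,0],[0,0,0]]
  ]
}}

```text
time: 5.7
position: [0.4745, -0.2536, 0.1218]
orientation: [[0.981, 0.193, 0.003], [0.193, -0.981, 0.001], [0.004, -0.0, -1.0]]
force: [11.5, 5.9, 1.2]
opening: 0.0156
```

```bash
python3 d.py; python3 - <<'E'
from h import *
a=arm.snapshot("top")[180:400,300:500,::-1];b=arm.snapshot("scene")[200:400,150:390,::-1]
a=cv2.resize(a,(400,440),interpolation=cv2.INTER_CUBIC);b=cv2.resize(b,(400,333),interpolation=cv2.INTER_CUBIC)
o=np.zeros((440,800,3),np.uint8);o[:,:400]=a;o[:333,400:]=b;cv2.imwrite("pics/open.png",o)
E
```

```text
5.7 [ 0.4745 -0.2536  0.1218] xang 11.12 zaxis [ 3.5e-03  9.0e-04 -1.0e+00] [-0.49229433  0.33243395 -0.15581738  1.07994236  0.00245602  0.88439091] [11.53653033  5.89223639  1.21003306] 0.015561952139919033
tool shift to (0.549,-.239,.121), shares [3.037e+00 1.000e-03 4.200e-02]
```

View pics/open.png

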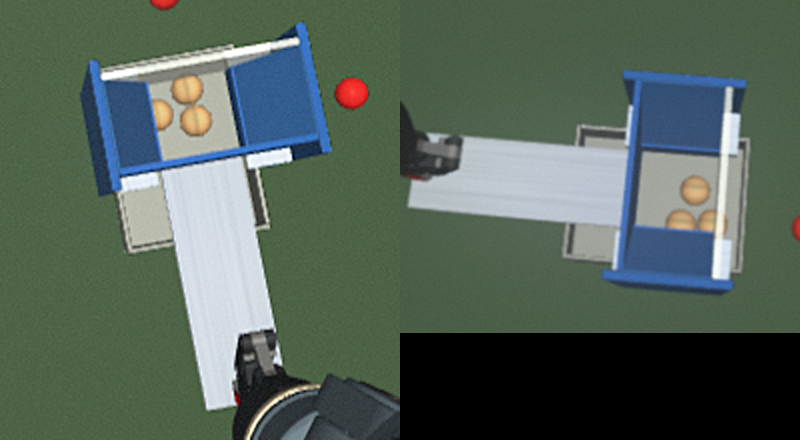

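End stop reached (11.5 N after 76.5 mm, so the gate started about 3 mm out). The balls look smaller and partly hidden by the outlet edges, which fits them being in the tray. I'll check their heights by two-view rays before shutting.

```bash
python3 - <<'E'
from h import *
def tri(a,b):
    o1,d1=ray("top",[a]);o2,d2=ray("scene",[b]);d1=d1[0];d2=d2[0]
    s=np.linalg.lstsq(np.c_[d1,-d2],o2-o1,rcond=None)[0];p,q=o1+s[0]*d1,o2+s[1]*d2
    return ((p+q)/2).round(3),np.linalg.norm(p-q).round(4)
T=lambda x,y:(300+x/2,180+y/2)
S=lambda x,y:(150+(x-400)*.6,200+y*.6)
for t in((187,88),(195,120),(163,114)):
    print("as in tray z=.019:",plane("top",[T(*t)],.019).round(3), [tri(T(*t),S(*q)) for q in((695,190),(680,222),(712,222))])
E
```

```text
as in tray z=.019: [[ 0.738 -0.22   0.019]] [(array([ 0.72 , -0.206,  0.13 ]), np.float64(0.0077)), (array([ 0.721, -0.223,  0.06 ]), np.float64(0.0288)), (array([ 0.737, -0.219,  0.025]), np.float64(0.0006))]
as in tray z=.019: [[ 0.708 -0.228  0.019]] [(array([ 0.707, -0.21 ,  0.113]), np.float64(0.019)), (array([ 0.707, -0.227,  0.022]), np.float64(0.0001)), (array([ 0.723, -0.223,  0.012]), np.float64(0.0311))]
as in tray z=.019: [[ 0.713 -0.198  0.019]] [(array([ 0.713, -0.195,  0.035]), np.float64(0.0024)), (array([ 0.713, -0.213, -0.062]), np.float64(0.0207)), (array([ 0.731, -0.209, -0.096]), np.float64(0.0135))]
```

All three rest at z ≈ 0.02–0.035 (the higher value is from partly hidden outlines), so they are in the tray. Pushing shut.

{"api": "jog_arm", "payload": {
  "increments": [
    [[0.5,0,0],[0,0,0]],
    [[0.5,0,0],[0,0,0]],
    [[0.5,0,0],[0,0,0]],
    [[0.5,0,0],[0,0,0]],
    [[0.5,0,0],[0,0,0]],
    [[0.5,0,0],[0,0,0]],
    [[0.1,0,0],[0,0,0]],
    [[0,0,0],[0,0,0]]
  ]
}}

```text
time: 6.47
position: [0.5503, -0.239, 0.1218]
orientation: [[0.981, 0.193, 0.001], [0.193, -0.981, -0.001], [0.001, 0.001, -1.0]]
force: [1.7, 1.2, 8.0]
opening: 0.0156
```

{"api": "jog_arm", "payload": {
  "increments": [
    [[0.08,0,0],[0,0,0]],
    [[0.08,0,0],[0,0,0]],
    [[0,0,0],[0,0,0]]
  ]
}}

```text
time: 6.72
position: [0.5531, -0.2385, 0.1218]
orientation: [[0.981, 0.192, 0.0], [0.192, -0.981, -0.001], [0.0, 0.001, -1.0]]
force: [-3.2, 0.5, 9.3]
opening: 0.0154
```

{"api": "jog_arm", "payload": {
  "increments": [
    [[0.06,0,0],[0,0,0]],
    [[0.06,0,0],[0,0,0]],
    [[0,0,0],[0,0,0]]
  ]
}}

```text
time: 6.97
position: [0.5532, -0.2385, 0.1217]
orientation: [[0.982, 0.191, -0.005], [0.191, -0.982, -0.002], [-0.005, 0.001, -1.0]]
force: [-26.1, -3.4, 21.9]
opening: 0.0153
```

The gate is hard against its shut stop (26 N with no further travel, and 80 mm from the open stop). I'll ease off, open and lift.

{"api": "jog_arm", "payload": {
  "increments": [
    [[-0.07,0,0],[0,0,0]],
    [[0,0,0],[0,0,0]]
  ]
}}

```text
time: 7.13
position: [0.5532, -0.2385, 0.1217]
orientation: [[0.981, 0.192, -0.001], [0.192, -0.981, -0.001], [-0.001, 0.0, -1.0]]
force: [-9.9, -2.1, 12.0]
opening: 0.0156
```

{"api": "jog_arm", "payload": {
  "increments": [
    [[0,0,0],[0,0,0]],
    [[0,0,0],[0,0,0]],
    [[0,0,0],[0,0,0]],
    [[0,0,0],[0,0,0]],
    [[0,0,0],[0,0,0]],
    [[0,0,0],[0,0,0]],
    [[0,0,0],[0,0,0]],
    [[0,0,0],[0,0,0]]
  ],
  "grip": 0
}}

```text
time: 7.8
position: [0.5539, -0.2382, 0.1213]
orientation: [[0.981, 0.192, -0.0], [0.192, -0.981, -0.0], [-0.0, 0.0, -1.0]]
force: [-0.2, 0.6, -0.2]
opening: 0.0853
```

{"api": "jog_arm", "payload": {
  "increments": [
    [[0,0,-0.5],[0,0,0]],
    [[0,0,-0.8],[0,0,0]],
    [[0,0,-0.8],[0,0,0]],
    [[0,0,-0.8],[0,0,0]],
    [[0,0,-0.8],[0,0,0]],
    [[0,0,-0.8],[0,0,0]],
    [[0,0,-0.5],[0,0,0]],
    [[0,0,0],[0,0,0]]
  ]
}}

```text
time: 8.47
position: [0.5549, -0.2385, 0.2491]
orientation: [[0.981, 0.192, 0.004], [0.192, -0.981, -0.002], [0.003, 0.002, -1.0]]
force: [1.0, -0.8, 0.3]
opening: 0.085
```

{"api": "jog_arm", "payload": {
  "increments": [
    [[-1,0,0],[0,0,0]],
    [[-1,0,0],[0,0,0]],
    [[-1,0,0],[0,0,0]],
    [[-1,0,0],[0,0,0]],
    [[-1,0,0],[0,0,0]],
    [[-1,0,0],[0,0,0]],
    [[-1,0,0],[0,0,0]],
    [[0,0,0],[0,0,0]]
  ]
}}

```text
time: 9.13
position: [0.3788, -0.272, 0.246]
orientation: [[0.982, 0.19, -0.001], [0.19, -0.982, -0.0], [-0.001, -0.0, -1.0]]
force: [-0.3, 0.7, 0.4]
opening: 0.0856
```

```bash
python3 d.py; python3 - <<'E'
from h import *
A=arm.snapshot("top");B=arm.snapshot("scene")
for n,im,b in(("top",A,(400,310,440,345)),("scene",B,(190,285,230,320))):
    m,h=red(im,b,175);y,x=np.nonzero(m)
    if len(x): print(n,len(x),plane(n,[(x.mean()+b[0],y.mean()+b[1])],.16).round(4))
a=cv2.resize(A[180:400,300:500,::-1],(400,440),interpolation=cv2.INTER_CUBIC);b=cv2.resize(B[:,100:500,::-1],(400,480))
o=np.zeros((480,800,3),np.uint8);o[:440,:400]=a;o[:,400:]=b;cv2.imwrite("pics/end.png",o)
E
```

```text
9.1333 [ 0.3788 -0.272   0.246 ] xang 10.98 zaxis [-0.0011 -0.     -1.    ] [-6.22363352e-01  1.42165728e-01 -8.33754165e-02  1.34611260e+00
 -6.56701529e-04  7.56804314e-01] [-0.33221697  0.65000306  0.35849981] 0.0855658201962146
tool shift to (0.549,-.239,.121), shares [6.94  0.    4.994]
top 132 [[ 0.5537 -0.2379  0.16  ]]
scene 143 [[ 0.5537 -0.2396  0.16  ]]
```

View pics/end.png

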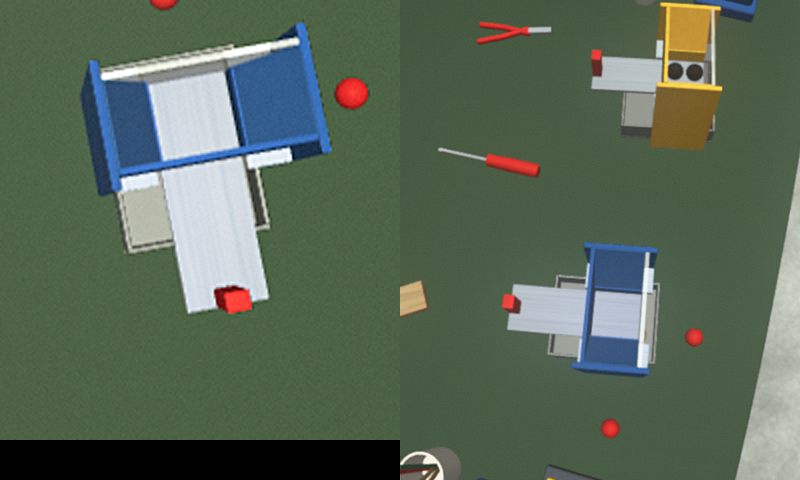

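The gate is shut and let go, with the handle at (0.554, -0.238) in both views, matching where it stood against the stop. The blue hopper is empty, no balls lie outside the tray, and the yellow hopper is unchanged. Handing in.

```bash
python3 -c "
from cell import arm
print(arm.close_job())"
```

```text
the job is handed in; nothing more can be done
None
```

I pulled the blue hopper's gate out to its end stop, and all three wooden balls dropped into the grey tray. I then pushed the gate shut, let go and backed the arm clear, handing in at about 9.1 s.

- **Gate travel:** the open stop showed as about 12 N. The pull took 76.5 mm, so the gate had started about 3 mm out. At the shut stop there was about 26 N with no further travel, 80 mm from the open stop.
- **Balls:** before I shut the gate, two-view rays put them at z ≈ 0.022, 0.025 and 0.035 m. The true resting height is about 0.019 m. The 0.035 m reading came from a ball partly hidden by the outlet edge, and it is still below the tray rim.
- **After release:** the handle stayed at the shut position, at (0.554, -0.238) in the top view and within 2 mm of that in the scene view. The hopper is empty and no balls were seen outside the tray, though the closed gate now hides the balls themselves.
- **Yellow hopper:** it was not touched, and its gate and two black balls look unchanged.

No check failed or disagreed beyond these small measuring differences.

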